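# Lock the clevis pin of a pull-test fixture with its R-clip

## Task

Close the clevis of the pull-test fixture: first push the drawn-out clevis pin fully home by its knob, then take the R-clip from its parking block and lock the pin with it. Feel gently for the cross-hole near the pin's free end, never forcing the clip against solid metal, and press the clip straight down through it until its bent leg has snapped round the rod and its head sits flush on it; leave it there.

Things in the scene. Friction and masses are not known exactly. Their poses are not given: they have to be found in the camera images.
- clevis: Fixed pull-test clevis, dark steel: base plate 84 (x) x 104 (y) x 10 mm; two round-topped lugs, 30 mm wide, at y -30..-18 and 18..30 mm, tops 72 mm above the table, a rod end standing between them. Origin: centre of its underside; z up. The pin's axis runs along this frame's y, at x = 0, 58 mm above the table.
- pin: Steel: ribbed knob (31 mm diameter, 4 to 18 mm to +y of the origin), shoulder (26 mm diameter, 0 to 4 mm), 18 mm rod through both lugs to -y. Slides along the fixture's y with 10 N friction; stays where left. Origin: on its axis in the shoulder's face. Home, the shoulder is at the +y lug: origin at y = 30 mm in the fixture's frame. It starts drawn out 26 to 34 mm to +y. Axes as the fixture's.
- hole_range (a point): Point on the pin, 80 mm to -y of its origin, 8 mm above the axis (66 mm above the table). The vertical 5.8 mm through cross-hole lies within 10 mm of here along y: the rod is clamped in the knob differently each time and no reading tells where. Round the hole, 22 mm to each side along y, the rod has a 9 mm wide flat at this height; it ends 24 mm past the hole to -y.
- clip: R-clip upright in its block. Dark steel head and tab 10 mm thick (x); tab y -9..15, top at z 47 mm; lowest 9 mm of the head y -9..18. Straight leg, 4 mm wire, down from the origin; bent leg at +y. Origin: leg's axis at the head's underside. Fitted: leg in the hole, head on the flat, origin 66 mm above the table, clip's x parallel to the pin's axis (either way round). 60 g; over 30 N on the pin is forcing.
- clip_grip (a point): Point in the middle of the clip's tab, 36 mm above the clip's origin and 3 mm to +y: pinch here, across the 10 mm thickness (clip's x); fingertips should stay 12 mm or more above the clip's origin so that they clear the lugs (the hole stands 10 to 30 mm from the -y lug).
- leg_tip (a point): Round lower end of the clip's straight leg, on its axis, 34 mm below the clip's origin.
- bend (a point): The bent leg's innermost bend, 4 mm wire, 7 mm to +y of the straight leg and 17 mm below the clip's origin; the leg flares out again to 13 mm at 24 mm below. It swings outward about a hinge 12 mm to +y, 4 mm above the origin, and springs back. Pressing it over the rod needs about 6 to 14 N downward from 18 mm to about 10 mm before the head is seated; past that it draws itself on.
- stand: The clip's parking block, fixed: grey plastic, 60 x 60 x 36 mm, with a slot 5.6 mm wide (x) and 19 mm long (y) in which the clip's legs hang; the clip's head rests on the top, its axes parallel to the block's. Origin: centre of the underside, on the table. A tall fixed test stand stands farther back between this block and the fixture (x above 0.5 m, y 0.05 to 0.18 m): pass on its near side.

How it is judged:
By the outcome, as a careful person would: the job done as asked, in the order asked, and still so for the second after the job is handed in, with the robot touching nothing.
It also fails if it takes over 70 s, if anything falls off the work surface, if the arm or the gripper's body presses on something with over 40 N, if the wrist force passes 120 N, or if a joint passes its speed limit or range.

## Robot

A 7-joint arm with a two-finger parallel gripper is mounted at the origin on a cart in front of the work surface, level with it; the furniture and walls round the work are solid. World frame = base frame: x ahead of the robot, y to its left, z up, the work surface at z = 0. Lengths are in m, angles in degrees, forces in N, time in s.
With the tool pointing down it reaches from about 0.425 to 1.025 m from the base axis. Payload 3.6 kg.
Tool frame: the origin (TCP) lies midway between the tips of the shut fingers; the grasp point (between the pads) lies 19 mm behind it; z points along the fingers, y is the direction in which the jaws open and shut (so a half turn about z gives the same grasp; the last joint's range is limited). The gripper opens to 85 mm and grips with 20 to 120 N. Pads are 22 mm wide; open, the fingers measure 114 mm over their backs; the gripper's body (76 mm by 85 mm) begins 54 mm behind the grasp point. The pads swing forward as they close: fully open they stand 13 mm farther back than shut.
Start: joints at [68.268, 33.873, 2.773, 92.16, -1.908, 54.013, -1.931], TCP at [0.204, -0.696, 0.231] pointing down, gripper open.
Joint ranges: [-153.93, 153.93], [-27.13, 128.08], [-72.61, 78.16], [10.71, 143.7], [-87.88, 267.88], [4.46, 118.87], [-176.78, 176.78]. Speed limits (degrees/s): [147.25, 147.25, 180, 180, 180, 180, 180].

## Interface

Orientations are given as a 3x3 rotation matrix whose columns are the frame's x, y, z axes.
In Python, from plant import read_state, viewer, job gives the robot as it stands.
- The arm moves only by the shell command python3 -m pendant 'ROWS' [FORCE]. ROWS is a JSON object of lists of equal length, an entry for each row: "travel": the shift along the tool's x, y, z in m, a list of three; "angular": the turn, a rotation vector about the tool's x, y, z in rad, a list of three; "claw": the finger opening in m, from 0 to 0.0854. In form: {"travel": [[dx, dy, dz], ...], "angular": [[wx, wy, wz], ...], "claw": [claw, ...]}. A call has 1 to 8 rows; each row shifts and turns the commanded pose from where the row before left it, along the tool's axes as they then stand; what a row does not reach is not made up. A row lasts 1/8 s, in which the tool goes at most 62.5 mm and 10.7 degrees, less where a joint would pass 70% of its speed; a pose out of reach is approached as far as the arm can. A call is refused whole if a number of a shift passes 0.0625 or a number of a turn 0.188, either way. A call with a gripper value outside its range is refused whole. The fingers move at their own pace and stop on an object; FORCE is the grip in N (left out, the last holds). Time passes only in rows, so rows that do not move let the fingers close. It gives the time, the measured TCP pose, the force and the opening at its end, in the units of the state.
- read_state(): the state, without advancing time (a new reading comes with each control period).
- viewer.capture(name): name is "scene" or "side" or "wrist"; returns the picture (384x512x3 uint8, red, green, blue); there is no depth.
- viewer.calibration(name): a dict with "fx", "fy", "cx", "cy" (pixels), "rvec" (rotation vector, rad) and "tvec" (3), from world to camera coordinates, as OpenCV has them; the wrist camera has in their place "tool_from_camera" (4x4, takes a point from camera to tool coordinates, whose origin is the TCP and whose axes are the flange's). Camera axes: x right, y down, z forward; pixel columns grow to the right and rows downward; lengths in m; the calibration is good to about 2 mm. A picture is of the moment at which its call begins: read the wrist's pose just before it. calibration takes no time and is no camera call.
- job.finish_job(): hands the job in, once; it reports no verdict.
The state is a dict: "t": time; "joints": joint angles; "joint_vel": joint speeds; "effort": joint torques, N m; "eef_pos": TCP position; "orientation": TCP orientation; "ft_force": force on the tool from outside, world axes, zero at the start; "torque": the same for the moment, N m; "opening": opening from 0.0 (shut) to 1.0 (fully open).
Only numpy, scipy, OpenCV 4.12 (cv2) and the standard library are available. Lean on these libraries where they do the work, as an engineer would, in place of code of your own. Each camera call takes 0.05 s, during which the arm holds its last target.

## Working session

There is one attempt and no reset: what is moved stays moved. The work goes in short steps, Python scripts to look and compute and a shell command to move; the robot and the scene stay as the last step left them, time stands still between calls to the robot, and variables do not carry over. Pictures are saved under pics/ and viewed, and the job is handed in when it is done.

```bash
ls; mkdir -p pics; cat > h.py <<'E'
import numpy as np, cv2
from plant import read_state, viewer, job
def save(name,fn):
    s=read_state(); im=viewer.capture(name); cv2.imwrite('pics/'+fn,im[:,:,::-1]); return s,im
def cam(name,s=None):
    c=viewer.calibration(name)
    K=np.array([[c['fx'],0,c['cx']],[0,c['fy'],c['cy']],[0,0,1]])
    if 'rvec' in c:
        R=cv2.Rodrigues(np.array(c['rvec'],float))[0]; t=np.array(c['tvec'],float).ravel()
    else:
        T=np.array(c['tool_from_camera']); s=s or read_state()
        Rw=np.array(s['orientation'])@T[:3,:3]; o=np.array(s['orientation'])@T[:3,3]+np.array(s['eef_pos'])
        R=Rw.T; t=-R@o
    return K,R,t
def proj(C,p):
    K,R,t=C; q=K@(R@np.array(p,float)+t); return q[:2]/q[2]
def onz(C,uv,z):
    K,R,t=C; d=R.T@np.linalg.inv(K)@np.array([uv[0],uv[1],1.]); o=-R.T@t
    return o+d*(z-o[2])/d[2]
def tri(C1,u1,C2,u2):
    K1,R1,t1=C1;K2,R2,t2=C2
    P1=K1@np.c_[R1,t1];P2=K2@np.c_[R2,t2]
    X=cv2.triangulatePoints(P1,P2,np.array(u1,float).reshape(2,1),np.array(u2,float).reshape(2,1)); return (X[:3]/X[3]).ravel()
E
python3 - <<'E'
from h import *
s=read_state(); print({k:np.round(v,3).tolist() for k,v in s.items()})
for n in['scene','side','wrist']:
    save(n,n+'0.png')
    C=cam(n,s); print(n,np.round(-C[1].T@C[2],3),C[0][0,0])
E
```

```text
pics
{'t': 0.0, 'joints': [68.268, 33.928, 2.767, 92.237, -1.907, 54.014, -1.932], 'joint_vel': [-0.06, -0.023, -0.043, -0.106, -0.024, 0.082, -0.032], 'effort': [0.0, -54.869, 1.547, -19.812, 0.009, 0.009, 0.0], 'eef_pos': [0.204, -0.695, 0.23], 'orientation': [[0.959, 0.282, -0.001], [0.282, -0.959, 0.002], [-0.0, -0.002, -1.0]], 'ft_force': [-1.195, -1.327, -0.202], 'torque': [0.001, -0.028, -0.009], 'opening': 1.003}
scene [ 0.118 -0.512  0.498] 411.72471866994925
side [0.174 0.854 0.406] 363.71305586681314
wrist [ 0.28  -0.674  0.372] 278.0799822386603
```

View pics/scene0.png

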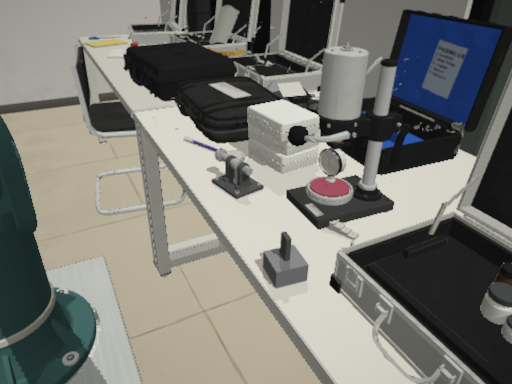

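View pics/side0.png

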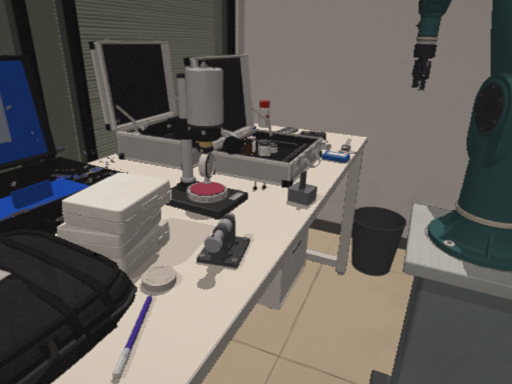

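View pics/wrist0.png

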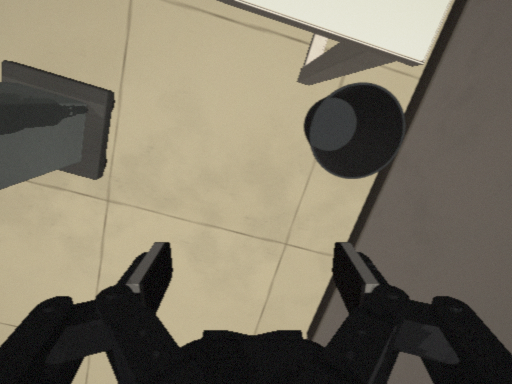

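```bash
python3 - <<'E'
import cv2,numpy as np
a=cv2.imread('pics/scene0.png');b=cv2.imread('pics/side0.png')
def z(im,x,y,w,h,W,H): return cv2.resize(im[y:y+h,x:x+w],(W,H),interpolation=cv2.INTER_CUBIC)
o=np.vstack([np.hstack([z(a,200,140,80,60,400,300),z(a,250,225,80,60,400,300)]),np.hstack([z(b,185,205,80,60,400,300),z(b,265,155,80,60,400,300)])])
cv2.imwrite('pics/z0.png',o)
from h import *
for n,uv in [('scene',(237,187)),('scene',(286,275)),('side',(224,252)),('side',(302,198))]:
    print(n,onz(cam(n),uv,0.01).round(3))
E
```

```text
scene [0.475 0.264 0.01 ]
scene [ 0.422 -0.053  0.01 ]
side [0.483 0.309 0.01 ]
side [ 0.427 -0.022  0.01 ]
```

View pics/z0.png

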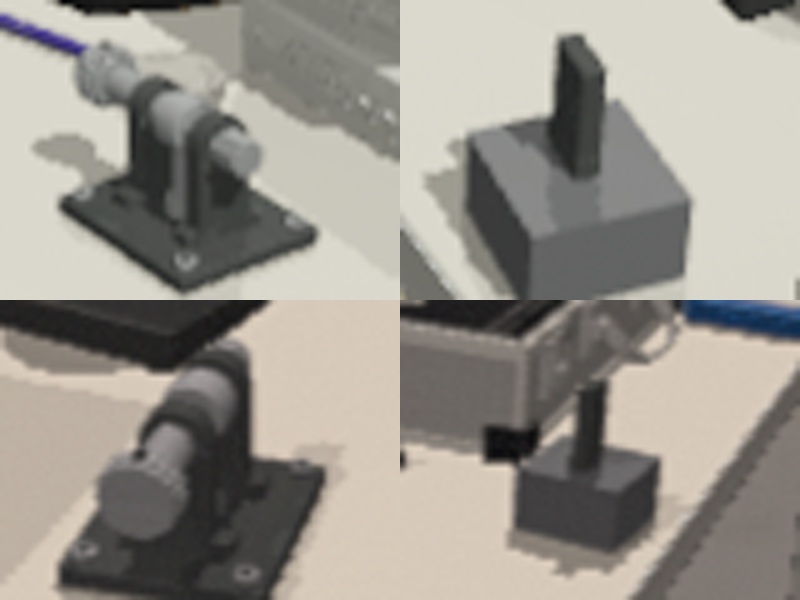

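```bash
python3 - <<'E'
from h import *
A=cam('scene');B=cam('side')
for uv in [(212,180),(237,196.5),(263,187)]: print('base sc',onz(A,uv,.01).round(3))
for uv in [(197,260),(250,239),(239,263)]: print('base sd',onz(B,uv,.01).round(3))
print('free end',onz(A,(248.6,171.4),.058).round(3)); print('knob side',onz(B,(213,244),.058).round(3))
# stand top corners z=.036
for uv in [(250+70/5,225+135/5),(250+215/5*1.0+0,225+100/5),(250+690/5-80,225+200/5),(250+132/5,225+238/5)]: print('stand sc',onz(A,uv,.036).round(3))
for uv in [(265+115/5,155+160/5),(265+185/5,155+190/5),(265+258/5,155+158/5)]: print('stand sd',onz(B,uv,.036).round(3))
E
```

```text
base sc [0.434 0.322 0.01 ]
base sc [0.457 0.224 0.01 ]
base sc [0.531 0.238 0.01 ]
base sd [0.515 0.357 0.01 ]
base sd [0.459 0.239 0.01 ]
base sd [0.439 0.33  0.01 ]
free end [0.495 0.242 0.058]
knob side [0.477 0.361 0.058]
stand sc [ 0.401 -0.009  0.036]
stand sc [ 0.458 -0.014  0.036]
stand sc [ 0.452 -0.072  0.036]
stand sc [ 0.394 -0.066  0.036]
stand sd [ 0.467 -0.017  0.036]
stand sd [0.42  0.005 0.036]
stand sd [ 0.398 -0.057  0.036]
```

```bash
python3 -m pendant '{"travel":[[0.056,-0.02,0],[0.056,-0.02,0],[0.056,-0.02,0],[0.056,-0.02,0],[0.056,-0.02,0],[0.056,-0.02,0],[0.056,-0.02,0],[0.056,-0.02,0]],"angular":[[0,0,-0.085],[0,0,-0.085],[0,0,-0.088],[0,0,-0.09],[0,0,-0.09],[0,0,-0.092],[0,0,-0.095],[0,0,-0.095]],"claw":[0.05,0.05,0.05,0.05,0.05,0.05,0.05,0.05]}'
```

```text
t: 1.15
eef_pos: [0.4818, -0.3187, 0.2312]
orientation: [[0.532, 0.846, 0.001], [0.846, -0.532, -0.0], [0.0, 0.001, -1.0]]
ft_force: [0.5, 0.1, -0.2]
opening: 0.588
```

```bash
python3 -m pendant '{"travel":[[0.055,-0.028,0],[0.055,-0.028,0],[0.055,-0.028,0],[0.02,-0.02,0]],"angular":[[0,0,-0.1],[0,0,-0.105],[0,0,-0.11],[0,0,-0.04]],"claw":[0.05,0.05,0.05,0.05]}'; python3 - <<'E'
from h import *
s,im=save('wrist','w1.png'); print(s['eef_pos'],s['joints'])
E
```

```text
t: 1.65
eef_pos: [0.465, -0.1074, 0.2314]
orientation: [[0.201, 0.98, 0.0], [0.98, -0.201, 0.001], [0.001, 0.0, -1.0]]
ft_force: [0.2, 0.4, 0.5]
opening: 0.585
[ 0.46498404 -0.10744226  0.23140825] [ 23.32196752  17.05337711 -19.25540588 122.7376259    8.28485351
  41.39028262 -12.94762803]
```

View pics/w1.png

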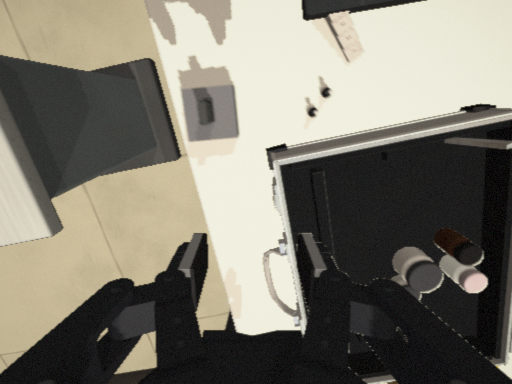

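```bash
python3 - <<'E'
from h import *
im=cv2.imread('pics/w1.png'); cv2.imwrite('pics/z1.png',cv2.resize(im[70:160,160:260],(800,720)[0:2],interpolation=cv2.INTER_CUBIC)[:600])
C=cam('wrist')
for uv in [(181,89),(232,84),(238,135),(187,141)]: print(onz(C,uv,.036).round(4))
E
```

```text
[ 0.4006 -0.0005  0.036 ]
[ 0.4587 -0.0068  0.036 ]
[ 0.4532 -0.0638  0.036 ]
[ 0.3915 -0.0586  0.036 ]
```

View pics/z1.png

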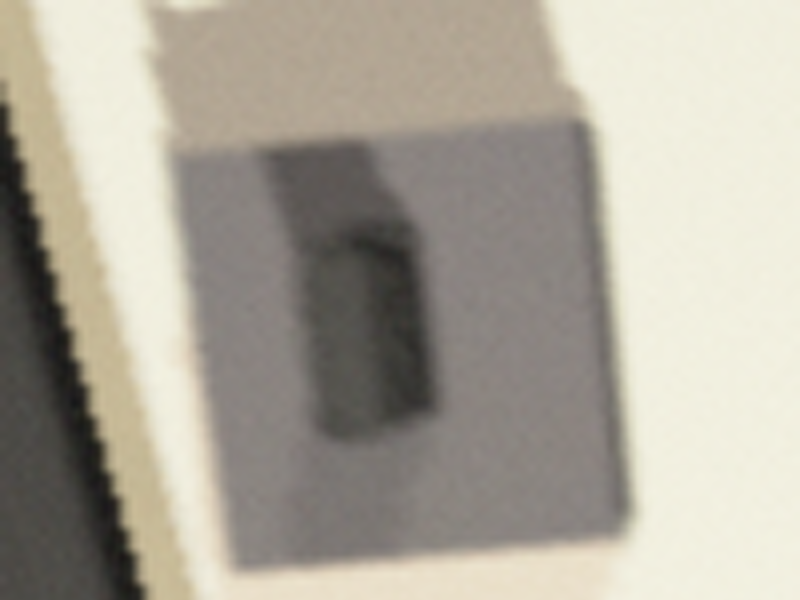

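```bash
python3 - <<'E'
from h import *
C=cam('wrist'); print('cam',(-C[1].T@C[2]).round(4),C[1][2].round(3))
# zoom px -> image
f=lambda u,v:(160+u/8,70+v/8)
T=[f(302,247),f(358,240),f(378,435),f(320,438)]
P=np.array([onz(C,t,.083) for t in T]); print('tab top',P.round(4)); 
B=[f(415,215),f(436,408)]
print('base right edge',[onz(C,b,.036).round(4) for b in B])
print('st', [onz(C,uv,.036).round(4) for uv in [f(178,152),f(585,120),f(630,530),f(232,570)]])
print('tabR at z45',[onz(C,b,.045).round(4) for b in B])
E
```

```text
cam [ 0.4782 -0.0297  0.3726] [-0.064 -0.299 -0.952]
tab top [[ 0.4247 -0.0185  0.083 ]
 [ 0.4317 -0.0191  0.083 ]
 [ 0.4283 -0.0425  0.083 ]
 [ 0.421  -0.0414  0.083 ]]
base right edge [array([ 0.433 , -0.0157,  0.036 ]), array([ 0.4295, -0.0425,  0.036 ])]
st [array([ 0.402 , -0.0007,  0.036 ]), array([ 0.4597, -0.0081,  0.036 ]), array([ 0.4537, -0.0655,  0.036 ]), array([ 0.3938, -0.0594,  0.036 ])]
tabR at z45 [array([ 0.4342, -0.0161,  0.045 ]), array([ 0.4308, -0.0421,  0.045 ])]
```

```bash
python3 -m pendant '{"travel":[[0.041,-0.024,0],[0.041,-0.024,0],[0.0465,-0.0095,0],[0.0465,-0.0095,0],[0.0465,-0.0095,0],[0.0465,-0.0095,0],[0,0,0],[0,0,0]],"angular":[[0,0,0],[0,0,0],[0,0,0],[0,0,0],[0,0,0],[0,0,0],[0,0,-0.186],[0,0,-0.186]],"claw":[0,0,0,0,0,0,0,0]}'; python3 - <<'E'
from h import *
s,im=save('wrist','w2.png'); print(s['eef_pos'],s['joints'])
E
```

```text
t: 2.7
eef_pos: [0.4366, 0.169, 0.2312]
orientation: [[-0.169, 0.986, -0.0], [0.986, 0.169, -0.0], [-0.0, -0.0, -1.0]]
ft_force: [-0.2, -0.0, -0.3]
opening: -0.0
[0.43658474 0.16901145 0.23120093] [ -2.04566735  17.64327646 -30.24415171 123.41409386  13.19150655
  41.99786661 -31.2438036 ]
```

View pics/w2.png

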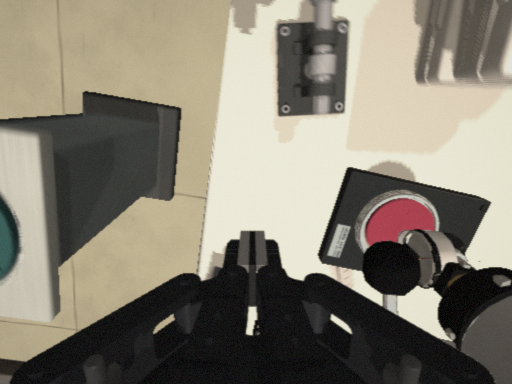

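```bash
python3 - <<'E'
from h import *
im=cv2.imread('pics/w2.png'); cv2.imwrite('pics/z2.png',cv2.resize(im[0:120,250:370],(600,600),interpolation=cv2.INTER_CUBIC))
E
```

```text
(no output)
```

View pics/z2.png

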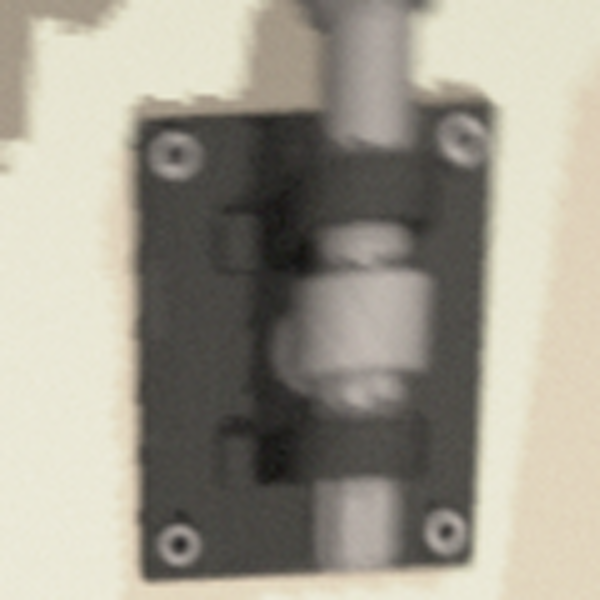

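```bash
python3 - <<'E'
from h import *
C=cam('wrist')
f=lambda u,v:(250+u/5,v/5)
for q in ([(174,155),(463,138),(446,532),(180,545)],[(138,118),(492,103),(472,560),(143,578)]):
    P=np.array([onz(C,f(*t),.01) for t in q]); print(P.round(4).tolist(),P.mean(0).round(4))
    yv=(P[0]+P[1]-P[2]-P[3])/2; xv=(P[1]+P[2]-P[0]-P[3])/2
    print(np.linalg.norm(yv),np.linalg.norm(xv),np.degrees(np.arctan2(yv[1],yv[0])),np.degrees(np.arctan2(xv[1],xv[0])))
# rod axis pts z=.058
for q in [(372,60),(357,530)]: print(onz(C,f(*q),.058).round(4))
print('free end top z.058', onz(C,f(357,570),.058).round(4))
E
```

```text
[[0.4477, 0.327, 0.01], [0.5126, 0.3418, 0.01], [0.5319, 0.257, 0.01], [0.4671, 0.2425, 0.01]] [0.4898 0.2921 0.01  ]
0.086857759064026 0.06646105403617933 102.88897462548208 12.725140114285994
[[0.438, 0.3329, 0.01], [0.5172, 0.3498, 0.01], [0.5401, 0.2516, 0.01], [0.4596, 0.2331, 0.01]] [0.4887 0.2918 0.01  ]
0.10152133571467901 0.08179816780005986 102.66925340917047 12.473678323919328
[0.4795 0.3391 0.058 ]
[0.4984 0.2525 0.058 ]
free end top z.058 [0.5005 0.2443 0.058 ]
```

```bash
python3 -m pendant '{"travel":[[0.056,0.0166,0],[0.056,0.0166,0],[0.056,0.0166,0],[0.056,0.0166,0],[0,0,0.06],[0,0,0.05]],"angular":[[0,0,0],[0,0,0],[0,0,0],[0,0,0],[0,0,-0.027],[0,0,-0.027]],"claw":[0,0,0,0,0,0]}'; python3 - <<'E'
from h import *
s,im=save('side','s3.png'); print(s['eef_pos'],s['ft_force'])
s,im2=save('scene','s3b.png')
a=im[130:290,140:340,::-1];b=im2[90:250,160:360,::-1]
cv2.imwrite('pics/z3.png',np.hstack([cv2.resize(a,(400,320)),cv2.resize(b,(400,320))]))
E
```

```text
t: 3.5
eef_pos: [0.4664, 0.4005, 0.1197]
orientation: [[-0.213, 0.977, 0.0], [0.977, 0.213, 0.0], [-0.0, 0.0, -1.0]]
ft_force: [0.5, -1.1, -1.0]
opening: 0.001
[0.46641589 0.40050926 0.11968809] [ 0.54239233 -1.07520223 -0.99252744]
```

View pics/z3.png

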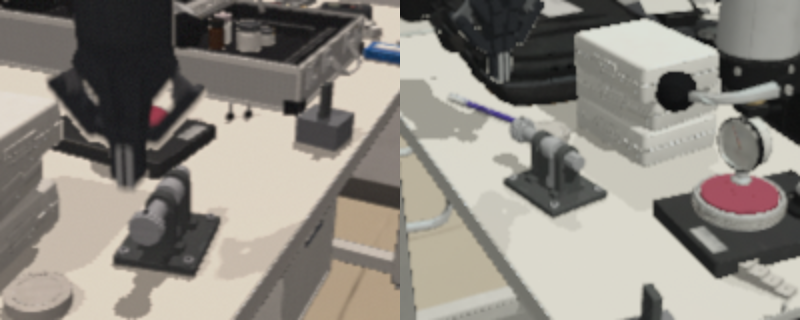

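```bash
python3 -m pendant '{"travel":[[0,0,0.036],[0,0,0.036],[-0.008,0,0]],"angular":[[0,0,0],[0,0,0],[0,0,0]],"claw":[0,0,0]}'; python3 - <<'E'
from h import *
s,im=save('side','s4.png'); print(s['eef_pos'],s['ft_force'])
s,im2=save('scene','s4b.png')
a=im[170:290,140:290,::-1];b=im2[90:210,180:330,::-1]
cv2.imwrite('pics/z4.png',np.hstack([cv2.resize(a,(400,320)),cv2.resize(b,(400,320))]))
E
```

```text
t: 3.98
eef_pos: [0.4674, 0.3917, 0.049]
orientation: [[-0.213, 0.977, -0.002], [0.977, 0.213, -0.002], [-0.001, -0.002, -1.0]]
ft_force: [1.0, -0.4, 0.6]
opening: -0.002
[0.46739404 0.39165766 0.04896554] [ 0.983712   -0.42861835  0.56209907]
```

View pics/z4.png

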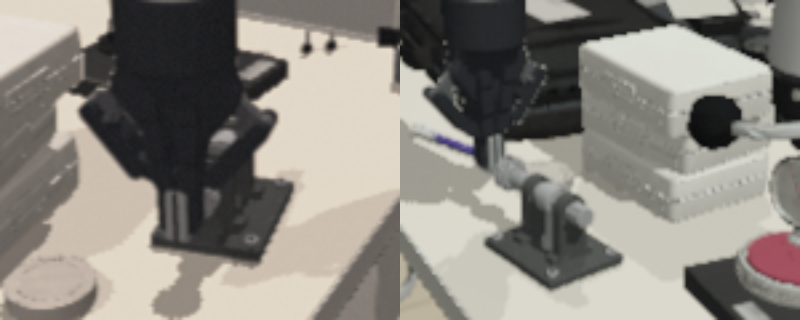

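```bash
python3 -m pendant '{"travel":[[-0.008,0,0],[-0.008,0,0],[-0.008,0,0]],"angular":[[0,0,0],[0,0,0],[0,0,0]],"claw":[0,0,0]}'; python3 -m pendant '{"travel":[[-0.005,0,0],[-0.005,0,0]],"angular":[[0,0,0],[0,0,0]],"claw":[0,0]}'
```

```text
t: 4.45
eef_pos: [0.4726, 0.3751, 0.0511]
orientation: [[-0.216, 0.976, 0.002], [0.976, 0.216, 0.013], [0.012, 0.005, -1.0]]
ft_force: [-2.8, 11.1, -3.7]
opening: 0.002
t: 4.7
eef_pos: [0.4743, 0.3671, 0.0511]
orientation: [[-0.218, 0.976, 0.002], [0.976, 0.218, 0.015], [0.014, 0.005, -1.0]]
ft_force: [-3.1, 10.1, -1.7]
opening: 0.002
```

```bash
python3 -m pendant '{"travel":[[-0.006,0,0],[-0.006,0,0]],"angular":[[0,0,0],[0,0,0]],"claw":[0,0]}'; python3 -m pendant '{"travel":[[-0.002,0,0],[-0.002,0,0]],"angular":[[0,0,0],[0,0,0]],"claw":[0,0]}'
```

```text
t: 4.95
eef_pos: [0.4767, 0.3556, 0.0511]
orientation: [[-0.218, 0.976, 0.002], [0.976, 0.218, 0.015], [0.014, 0.005, -1.0]]
ft_force: [-3.1, 11.0, -1.8]
opening: -0.002
t: 5.2
eef_pos: [0.4776, 0.3512, 0.0511]
orientation: [[-0.218, 0.976, 0.002], [0.976, 0.218, 0.014], [0.013, 0.005, -1.0]]
ft_force: [-3.7, 9.5, -0.5]
opening: -0.001
```

```bash
python3 -m pendant '{"travel":[[-0.002,0,0],[0,0,0]],"angular":[[0,0,0],[0,0,0]],"claw":[0,0]}'
```

```text
t: 5.45
eef_pos: [0.4776, 0.3509, 0.0511]
orientation: [[-0.219, 0.976, 0.002], [0.976, 0.219, 0.017], [0.016, 0.005, -1.0]]
ft_force: [-3.4, 12.1, -2.4]
opening: 0.001
```

```bash
python3 -m pendant '{"travel":[[-0.002,0,0],[-0.002,0,0]],"angular":[[0,0,0],[0,0,0]],"claw":[0,0]}';python3 -m pendant '{"travel":[[-0.002,0,0],[-0.002,0,0]],"angular":[[0,0,0],[0,0,0]],"claw":[0,0]}'; python3 - <<'E'
from h import *
s,im=save('side','s5.png'); print(s['eef_pos'],s['ft_force'])
s,im2=save('scene','s5b.png')
a=im[170:290,140:290,::-1];b=im2[120:200,190:290,::-1]
cv2.imwrite('pics/z5.png',np.hstack([cv2.resize(a,(400,320)),cv2.resize(b,(400,320),interpolation=cv2.INTER_CUBIC)]))
E
```

```text
t: 5.7
eef_pos: [0.4777, 0.3509, 0.0513]
orientation: [[-0.221, 0.975, 0.002], [0.975, 0.221, 0.023], [0.022, 0.007, -1.0]]
ft_force: [-6.4, 18.7, -6.8]
opening: -0.001
t: 5.95
eef_pos: [0.4777, 0.3509, 0.0514]
orientation: [[-0.223, 0.975, 0.002], [0.974, 0.223, 0.03], [0.029, 0.009, -1.0]]
ft_force: [-6.1, 23.7, -10.1]
opening: -0.001
[0.47769285 0.35090675 0.05144169] [ -6.13279901  23.66636284 -10.078976  ]
```

View pics/z5.png

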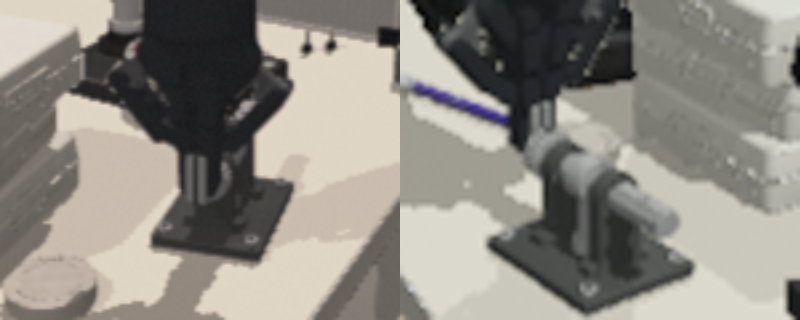

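```bash
python3 -m pendant '{"travel":[[0.035,0,0],[0,0,-0.05],[0,0,-0.05],[0,0,-0.05]],"angular":[[0,0,0],[0,0,0],[0,0,0],[0,0,0]],"claw":[0,0,0,0]}'; python3 -m pendant '{"travel":[[-0.055,-0.012,0],[-0.055,-0.012,0],[-0.055,-0.012,0],[0,0,0],[0,0,0],[0,0,0],[0,0,0],[0,0,0]],"angular":[[0,0,0],[0,0,0],[0,0,0],[0,0,0.185],[0,0,0.185],[0,0,0.185],[0,0,0.185],[0,0,0.185]],"claw":[0,0,0,0,0,0,0,0]}'; python3 - <<'E'
from h import *
s,im=save('wrist','w6.png'); print(s['eef_pos'],s['joints'])
import json; json.dump({k:np.array(v).tolist() for k,v in s.items()},open('s6.json','w'))
E
```

```text
t: 6.55
eef_pos: [0.4732, 0.367, 0.2012]
orientation: [[-0.214, 0.977, 0.0], [0.977, 0.214, -0.0], [-0.0, 0.0, -1.0]]
ft_force: [0.3, 0.2, -0.0]
opening: -0.003
t: 7.55
eef_pos: [0.4733, 0.1982, 0.1998]
orientation: [[0.656, 0.755, 0.001], [0.755, -0.656, -0.0], [0.0, 0.0, -1.0]]
ft_force: [0.1, -0.0, -0.1]
opening: -0.002
[0.47330438 0.19823459 0.19984927] [-14.31118579  22.05969073 -17.31353287 120.35854663  10.27742214
  38.91685692 -79.46495784]
```

View pics/w6.png

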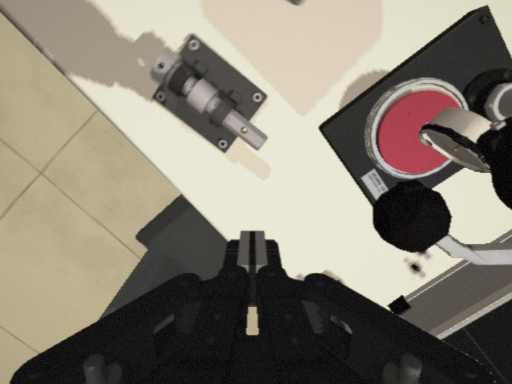

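```bash
python3 - <<'E'
from h import *
im=cv2.imread('pics/w6.png'); cv2.imwrite('pics/z6.png',cv2.resize(im[80:170,190:280],(720,720),interpolation=cv2.INTER_CUBIC)[:600]); cv2.imwrite('pics/z6b.png',cv2.resize(im[30:160,145:275],(600,600),interpolation=cv2.INTER_CUBIC))
E
```

```text
(no output)
```

View pics/z6.png

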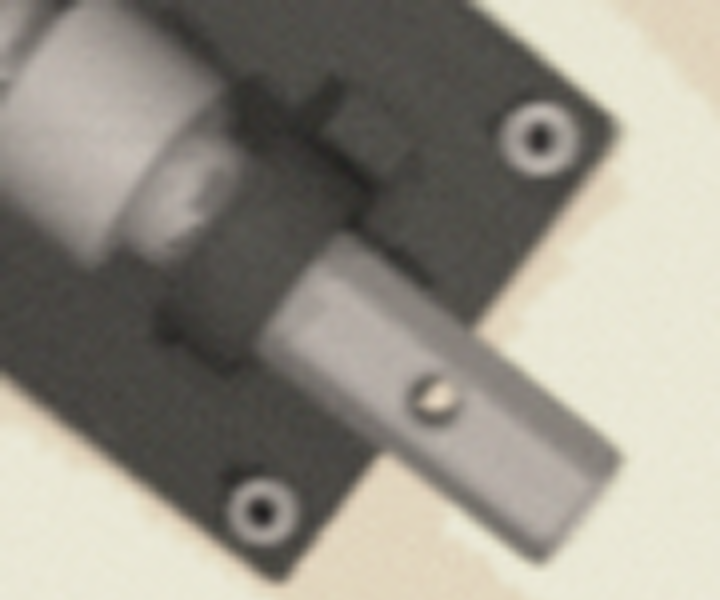

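View pics/z6b.png

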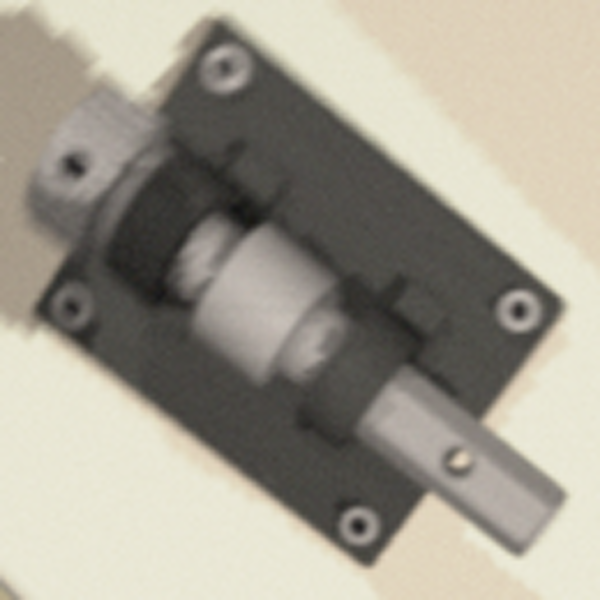

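```bash
python3 - <<'E'
from h import *
import json
C=cam('wrist',json.load(open('s6.json')))
k=130/600; g=lambda u,v:(145+u*k,30+v*k); f=lambda u,v:(190+u/8,80+v/8)
for q in ([(225,68),(520,312),(358,525),(72,306)],[(215,15),(567,307),(370,567),(37,305)]):
    P=np.array([onz(C,g(*t),.01) for t in q]); c=P.mean(0)
    yv=(P[0]+P[3]-P[2]-P[1])/2; xv=(P[1]+P[0]-P[2]-P[3])/2
    print(c.round(4),np.linalg.norm(yv),np.linalg.norm(xv),np.degrees(np.arctan2(yv[1],yv[0])),np.degrees(np.arctan2(xv[1],xv[0])))
h=onz(C,f(436,399),.066); print('hole',h.round(4))
a=np.radians(102.8); ey=np.array([np.cos(a),np.sin(a)]); ex=np.array([ey[1],-ey[0]])
d=(h-c)[:2]; print('hole rel',d@ex,d@ey)
e=onz(C,f(582,510),.06); d=(e-c)[:2]; print('end',e.round(4),d@ex,d@ey)
print(np.linalg.norm((e-h)[:2]))
E
```

```text
[0.4916 0.2916 0.01  ] 0.0869254690706281 0.06636525766763239 100.96683194871106 10.769251035949726
[0.4926 0.2911 0.01  ] 0.10295978085221533 0.08014574816400902 100.56734086322066 11.39816164064173
hole [0.5022 0.241  0.066 ]
hole rel -0.0017376500738677128 -0.050987858943555314
end [0.5065 0.2183 0.06  ] -0.0025885877550686706 -0.07408071000698367
0.02310852364767105
```

```bash
python3 -m pendant '{"travel":[[-0.033,-0.031,0],[0,0,0],[0,0,0],[0,0,0],[0,0,0]],"angular":[[0,0,0],[0,0,-0.15],[0,0,-0.15],[0,0,-0.15],[0,0,-0.15]],"claw":[0,0,0,0,0]}'; python3 -m pendant '{"travel":[[-0.0532,0.0066,0],[-0.0532,0.0066,0],[-0.0532,0.0066,0],[-0.0532,0.0066,0],[-0.0532,0.0066,0],[0,0,0.04]],"angular":[[0,0,0],[0,0,0],[0,0,0],[0,0,0],[0,0,0],[0,0,0]],"claw":[0,0,0,0.04,0.04,0.04]}'; python3 - <<'E'
from h import *
s,im=save('wrist','w7.png'); print(s['eef_pos'],s['joints'])
import json; json.dump({k:np.array(v).tolist() for k,v in s.items()},open('s7.json','w'))
E
```

```text
t: 8.22
eef_pos: [0.4283, 0.1935, 0.1997]
orientation: [[0.102, 0.995, 0.001], [0.995, -0.102, -0.0], [-0.0, 0.001, -1.0]]
ft_force: [0.7, 0.8, -0.2]
opening: 0.002
t: 8.98
eef_pos: [0.4344, -0.0804, 0.1611]
orientation: [[0.118, 0.993, 0.007], [0.993, -0.118, -0.004], [-0.003, 0.008, -1.0]]
ft_force: [1.8, -0.1, -1.4]
opening: 0.466
[ 0.43438361 -0.08037108  0.16106572] [ 21.83411343  21.52343249 -21.75856643 130.67487189  16.28942478
  29.77360699 -19.49326468]
```

View pics/w7.png

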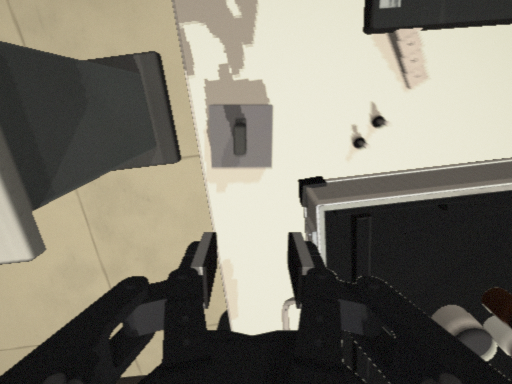

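```bash
python3 - <<'E'
from h import *
im=cv2.imread('pics/w7.png'); cv2.imwrite('pics/z7.png',cv2.resize(im[97:177,200:280],(600,600),interpolation=cv2.INTER_CUBIC))
E
```

```text
(no output)
```

View pics/z7.png

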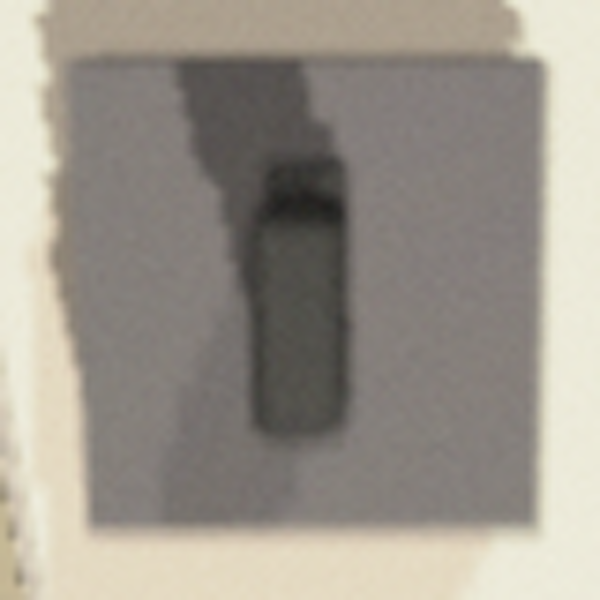

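```bash
python3 - <<'E'
from h import *
import json
s=json.load(open('s7.json')); C=cam('wrist',s)
f=lambda u,v:(200+u/7.5,97+v/7.5)
S=np.array([onz(C,f(*q),.036) for q in [(65,60),(545,58),(538,526),(88,526)]]);print(S.round(4).tolist())
T=np.array([onz(C,f(*q),.083) for q in [(258,212),(346,212),(348,432),(255,435)]]);print('tab',T.round(4).tolist(),T.mean(0).round(4))
H=[onz(C,f(*q),.045).round(4) for q in [(268,160),(342,158)]];print('headtop',H)
ang=lambda d:np.degrees(np.arctan2(d[1],d[0]))
print('yaw',ang(S[1]-S[0]),ang(S[2]-S[3]),ang(S[1]-S[2])-90, 'tab',ang(T[0]+T[1]-T[2]-T[3])-90, np.linalg.norm(T[0]+T[1]-T[2]-T[3])/2)
R=np.array(s['orientation']); p=np.array(s['eef_pos'])
print('tab in tool',(R.T@(T.mean(0)-p)).round(4), 'tool az',ang(R[:,0]))
E
```

```text
[[0.4052, -0.0027, 0.036], [0.4634, -0.0094, 0.036], [0.4569, -0.0675, 0.036], [0.3986, -0.0604, 0.036]]
tab [[0.429, -0.0197, 0.083], [0.438, -0.0208, 0.083], [0.4354, -0.0435, 0.083], [0.4255, -0.0426, 0.083]] [ 0.432  -0.0317  0.083 ]
headtop [array([ 0.4287, -0.0168,  0.045 ]), array([ 0.4375, -0.0176,  0.045 ])]
yaw -6.569516126308673 -6.9048865052246065 -6.365659285141405 tab -7.670626242762879 0.02297099172960679
tab in tool [ 0.0483 -0.0087  0.0779] tool az 83.21470516383317
```

```bash
python3 -m pendant '{"travel":[[0.048,-0.0075,0.03],[0,0,0.02],[0,0,0.0]],"angular":[[0,0,0],[0,0,0],[0,0,0]],"claw":[0.04,0.04,0.04]}'; python3 - <<'E'
from h import *
s,im=save('wrist','w8.png'); print(s['eef_pos'],s['orientation'])
import json; json.dump({k:np.array(v).tolist() for k,v in s.items()},open('s8.json','w'))
E
```

```text
t: 9.4
eef_pos: [0.429, -0.0246, 0.1089]
orientation: [[0.105, 0.994, -0.003], [0.995, -0.105, -0.0], [-0.0, -0.003, -1.0]]
ft_force: [-0.6, -0.2, -0.1]
opening: 0.471
[ 0.42895353 -0.02459392  0.10892368] [[ 1.04698726e-01  9.94499360e-01 -3.03319248e-03]
 [ 9.94503919e-01 -1.04699343e-01 -4.49512761e-05]
 [-3.62277274e-04 -3.01181547e-03 -9.99995399e-01]]
```

View pics/w8.png

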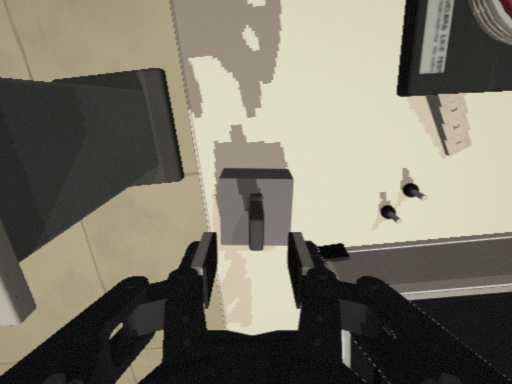

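```bash
python3 - <<'E'
from h import *
im=cv2.imread('pics/w8.png'); cv2.imwrite('pics/z8.png',cv2.resize(im[165:265,190:310],(720,600),interpolation=cv2.INTER_CUBIC))
E
```

```text
(no output)
```

View pics/z8.png

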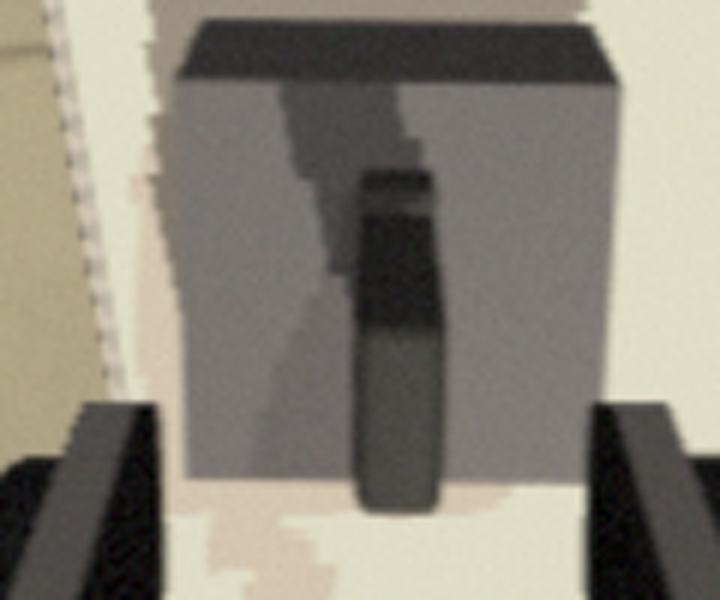

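```bash
python3 - <<'E'
from h import *
import json
s=json.load(open('s8.json')); C=cam('wrist',s)
f=lambda u,v:(190+u/6,165+v/6)
R=np.array(s['orientation']); p=np.array(s['eef_pos'])
T=np.array([onz(C,f(*q),.083) for q in [(355,328),(444,328),(440,510),(358,510)]])
print(T.round(4).tolist(),(R.T@(T.mean(0)-p)).round(4),np.linalg.norm(T[0]-T[3]),np.linalg.norm(T[0]-T[1]))
H=np.array([onz(C,f(*q),.045) for q in [(360,212),(437,212),]]); print('head upper front edge',((H-p)@R).round(4))
H=np.array([onz(C,f(*q),.036) for q in [(360,172),(435,172)]]); print('base front',((H-p)@R).round(4))
E
```

```text
[[0.4278, -0.0208, 0.083], [0.4375, -0.0218, 0.083], [0.435, -0.0441, 0.083], [0.4258, -0.0431, 0.083]] [-0.0076  0.0035  0.0259] 0.022423270329907454 0.009710561146414592
head upper front edge [[ 0.0033 -0.0011  0.0639]
 [ 0.0033  0.009   0.0639]]
base front [[ 0.0058 -0.0012  0.0729]
 [ 0.0058  0.009   0.0729]]
```

```bash
python3 -m pendant '{"travel":[[-0.008,0.0035,0],[0,0,0.028],[0,0,0.028],[0,0,0]],"angular":[[0,0,0.012],[0,0,0],[0,0,0],[0,0,0]],"claw":[0.04,0.04,0.04,0.04]}'; python3 - <<'E'
from h import *
s,im=save('wrist','w9.png'); print(s['eef_pos'],s['orientation'],s['ft_force'])
E
```

```text
t: 9.95
eef_pos: [0.4324, -0.0348, 0.0529]
orientation: [[0.122, 0.993, -0.002], [0.993, -0.122, -0.001], [-0.001, -0.002, -1.0]]
ft_force: [0.5, -0.2, 0.5]
opening: 0.469
[ 0.4323662  -0.03483715  0.05293203] [[ 1.21872242e-01  9.92544149e-01 -1.80817018e-03]
 [ 9.92545148e-01 -1.21874042e-01 -9.20661981e-04]
 [-1.13416667e-03 -1.68248740e-03 -9.99997941e-01]] [ 0.53477216 -0.24211905  0.46544448]
```

View pics/w9.png

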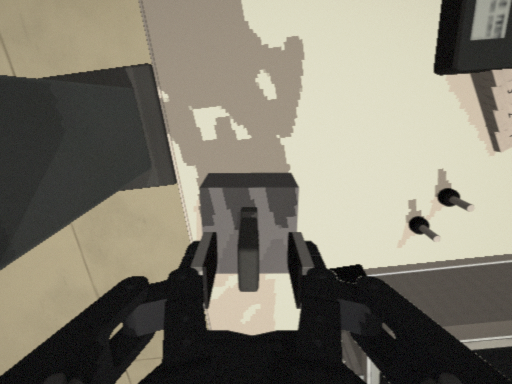

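```bash
python3 -m pendant '{"travel":[[0,0,0],[0,0,0],[0,0,0],[0,0,0]],"angular":[[0,0,0],[0,0,0],[0,0,0],[0,0,0]],"claw":[0.03,0.02,0.012,0.0]}' 60;python3 -m pendant '{"travel":[[0,0,0],[0,0,0]],"angular":[[0,0,0],[0,0,0]],"claw":[0,0]}'; python3 - <<'E'
from h import *
s,im=save('wrist','w10.png'); print(s['eef_pos'],s['orientation'],s['ft_force'],s['torque'])
E
```

```text
t: 10.5
eef_pos: [0.4321, -0.0339, 0.0538]
orientation: [[0.121, 0.993, -0.0], [0.993, -0.121, -0.0], [-0.0, -0.0, -1.0]]
ft_force: [-1.1, 1.0, 6.7]
opening: 0.103
t: 10.75
eef_pos: [0.4321, -0.0339, 0.0538]
orientation: [[0.12, 0.993, -0.0], [0.993, -0.12, -0.001], [-0.001, -0.0, -1.0]]
ft_force: [-1.7, -0.1, 6.9]
opening: 0.11
[ 0.43213855 -0.03386321  0.05383395] [[ 1.20431713e-01  9.92721502e-01 -4.70182870e-04]
 [ 9.92721433e-01 -1.20431963e-01 -5.46041475e-04]
 [-5.98692159e-04 -4.00999903e-04 -9.99999740e-01]] [-1.65856824 -0.14227159  6.92719064] [0.02038051 0.37728613 0.04915279]
```

View pics/w10.png

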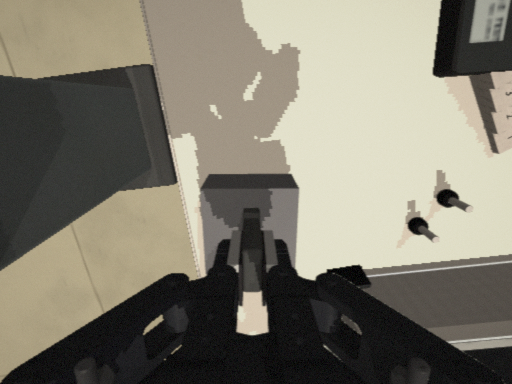

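```bash
python3 -m pendant '{"travel":[[0,0,-0.03],[0,0,-0.05],[0,0,-0.05],[0,0,-0.02],[0,0,0],[0,0,0]],"angular":[[0,0,0],[0,0,0],[0,0,0],[0,0,0],[0,0,0],[0,0,0]],"claw":[0,0,0,0,0,0]}'; python3 - <<'E'
from h import *
import json
s,im=save('wrist','w11.png'); print(s['eef_pos'],s['orientation'],s['ft_force'],s['torque'])
json.dump({k:np.array(v).tolist() for k,v in s.items()},open('s11.json','w'))
s,a=save('side','sd11.png');s,b=save('scene','sc11.png')
for n in('side','scene'): print(proj(cam(n),s['eef_pos']))
cv2.imwrite('pics/z11.png',cv2.resize(im[190:280,200:300,::-1],(660,594),interpolation=cv2.INTER_CUBIC))
E
```

```text
t: 11.55
eef_pos: [0.4317, -0.034, 0.2024]
orientation: [[0.121, 0.993, -0.002], [0.993, -0.121, -0.0], [-0.0, -0.002, -1.0]]
ft_force: [0.5, -0.5, -0.8]
opening: 0.109
[ 0.43172417 -0.03396443  0.202442  ] [[ 1.20757329e-01  9.92680431e-01 -1.79687121e-03]
 [ 9.92682004e-01 -1.20757720e-01 -1.10729345e-04]
 [-3.26904925e-04 -1.77035033e-03 -9.99998379e-01]] [ 0.52725488 -0.45646024 -0.77890902] [ 0.03997224  0.06691956 -0.00496767]
[307.12543677 126.82100083]
[291.74795448 171.54636648]
```

View pics/z11.png

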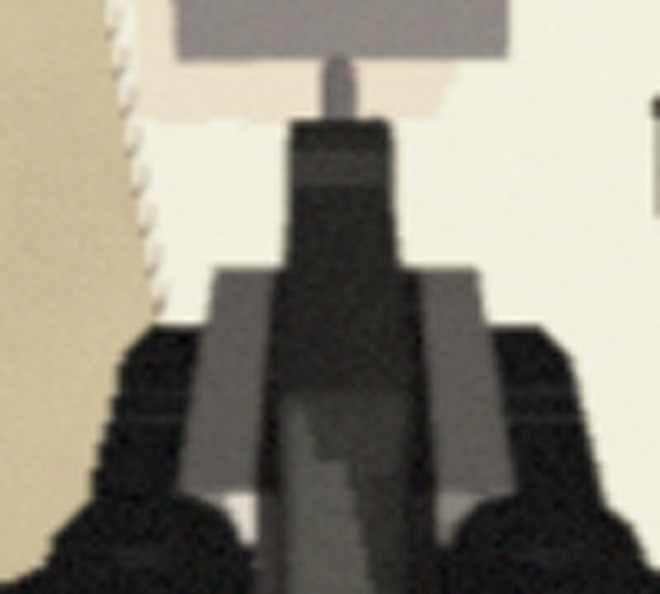

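```bash
python3 - <<'E'
from h import *
import json
s=json.load(open('s11.json')); C=cam('wrist',s)
f=lambda u,v:(200+u/6.6,190+v/6.6)
R=np.array(s['orientation']); p=np.array(s['eef_pos'])
for n,q,dz in [('base front',(290,120),.0178),('bf',(393,120),.0178),('head top front',(288,152),.0088),('ht',(394,152),.0088),('head top rear?',(290,185),.0088),('bent tip',(340,56),.0418),('bent base',(340,118),.0178),('tabfront top',(285,392),-.0292),('tt',(415,392),-.0292)]:
    P=onz(C,f(*q),p[2]-dz); print(n,(R.T@(P-p)).round(4))
E
```

```text
base front [ 0.0149 -0.0045  0.0178]
bf [0.0149 0.0051 0.0178]
head top front [ 0.0154 -0.0044  0.0088]
ht [0.0155 0.0049 0.0088]
head top rear? [ 0.0123 -0.0043  0.0088]
bent tip [0.0127 0.0001 0.0418]
bent base [0.0151 0.0001 0.0178]
tabfront top [ 0.0133 -0.0036 -0.0292]
tt [ 0.0133  0.0054 -0.0292]
```

```bash
python3 - <<'E'
import cv2,numpy as np
a=cv2.imread('pics/side0.png')
a=cv2.imread('pics/sd11.png');b=cv2.imread('pics/sc11.png')
cv2.imwrite('pics/z11b.png',np.hstack([cv2.resize(a[90:190,260:360],(400,400),interpolation=cv2.INTER_CUBIC),cv2.resize(b[140:240,240:340],(400,400),interpolation=cv2.INTER_CUBIC)]))
E
```

```text
(no output)
```

View pics/z11b.png

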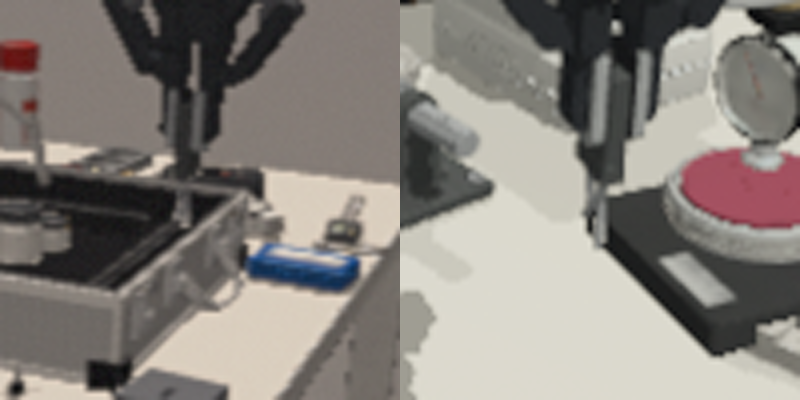

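```bash
python3 -m pendant '{"travel":[[0.0495,-0.007,0],[0.0495,-0.007,0],[0.0495,-0.007,0],[0.0495,-0.007,0],[0.055,0.0153,0]],"angular":[[0,0,0],[0,0,0],[0,0,0],[0,0,0],[0,0,0]],"claw":[0,0,0,0,0]}'; python3 -m pendant '{"travel":[[0,0,0],[0,0,0],[0,0,0],[0,0,0],[0,0,0],[0,0,0],[0,0,0],[0,0,0]],"angular":[[0,0,0.177],[0,0,0.177],[0,0,0.177],[0,0,0.177],[0,0,0.177],[0,0,0.177],[0,0,0.177],[0,0,0]],"claw":[0,0,0,0,0,0,0,0]}'; python3 - <<'E'
from h import *
s,im=save('wrist','w12.png'); print(s['eef_pos'],s['joints'])
import json; json.dump({k:np.array(v).tolist() for k,v in s.items()},open('s12.json','w'))
E
```

```text
t: 12.32
eef_pos: [0.4484, 0.2196, 0.202]
orientation: [[0.119, 0.993, -0.004], [0.993, -0.119, -0.003], [-0.003, -0.003, -1.0]]
ft_force: [1.9, 0.6, -0.2]
opening: 0.102
t: 13.32
eef_pos: [0.45, 0.2189, 0.2023]
orientation: [[0.977, 0.212, -0.002], [0.212, -0.977, -0.001], [-0.002, 0.001, -1.0]]
ft_force: [-0.4, -0.1, -0.7]
opening: 0.108
[0.44996809 0.21885396 0.20228475] [ -23.02427462   20.55877536  -10.2930598   121.87630735    5.8578229
   38.13763621 -115.06625014]
```

View pics/w12.png

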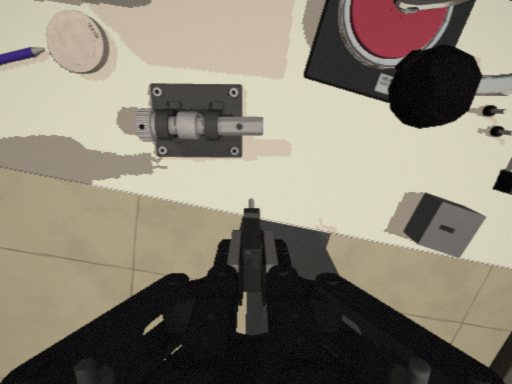

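```bash
python3 - <<'E'
from h import *
import json
s=json.load(open('s12.json')); C=cam('wrist',s)
print('ball',tri(C,(433,87),cam('scene'),(298,135)).round(3))
im=cv2.imread('pics/w12.png'); cv2.imwrite('pics/z12.png',cv2.resize(im[75:165,130:270],(780,501),interpolation=cv2.INTER_CUBIC))
E
```

```text
ball [0.554 0.138 0.177]
```

View pics/z12.png

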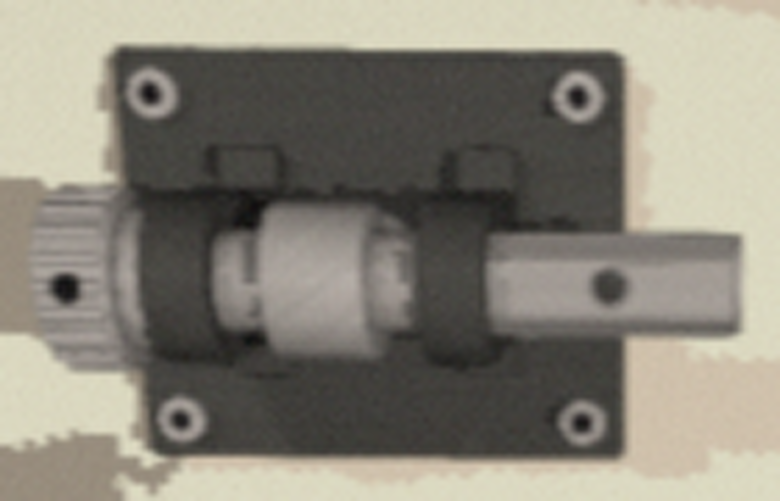

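```bash
python3 - <<'E'
from h import *
import json
s=json.load(open('s12.json')); C=cam('wrist',s)
k=140/780; f=lambda u,v:(130+u*k,75+v*k)
R=np.array(s['orientation']); p=np.array(s['eef_pos'])
P=np.array([onz(C,f(*t),.01) for t in [(150,94),(578,97),(581,423),(182,419)]])
yv=(P[0]+P[3]-P[2]-P[1])/2; xv=(P[1]+P[0]-P[2]-P[3])/2
print(P.mean(0),np.linalg.norm(yv),np.linalg.norm(xv),np.degrees(np.arctan2(yv[1],yv[0])),np.degrees(np.arctan2(xv[1],xv[0])),'tool az',np.degrees(np.arctan2(R[1,0],R[0,0])))
a=[onz(C,f(*t),.066) for t in [(495,288),(740,286)]]; d=a[0]-a[1]; print('rod az',np.degrees(np.arctan2(d[1],d[0])))
h=onz(C,f(610,286),.066); print('hole',h,'tool',R.T@(h-p))
for q in [(740,284),(740,234),(740,335)]: e=onz(C,f(*q),.058); print('end',e,'tool',R.T@(e-p))
for q in [(610,262),(610,313)]: e=onz(C,f(*q),.066); print('flat edges',R.T@(e-p))
E
```

```text
[0.48999139 0.29196214 0.01      ] 0.08652860271187873 0.0663848107601552 101.74097079235486 11.89597788314187 tool az 12.229452631685803
rod az 102.6753644575479
hole [0.50122211 0.24120656 0.066     ] tool [ 0.05508667 -0.01112633  0.13616831]
end [0.50577355 0.21856358 0.058     ] tool [0.05475375 0.01195881 0.14419236]
end [0.51427985 0.22051387 0.058     ] tool [0.06348012 0.01185466 0.14417554]
end [0.49692488 0.21653479 0.058     ] tool [0.04567614 0.01206716 0.14420985]
flat edges [ 0.05918127 -0.01106925  0.13616053]
flat edges [ 0.05043427 -0.01119118  0.13617715]
```

```bash
python3 -m pendant '{"travel":[[0.029,-0.0057,0],[0.029,-0.0057,0],[0,0,0.04],[0,0,0.03],[0,0,0]],"angular":[[0,0,0],[0,0,0],[0,0,0],[0,0,0],[0,0,0]],"claw":[0,0,0,0,0]}'; python3 - <<'E'
from h import *
import json
s,a=save('side','sd13.png'); print(s['eef_pos'],s['orientation'],s['ft_force'])
json.dump({k:np.array(v).tolist() for k,v in s.items()},open('s13.json','w'))
s,b=save('scene','sc13.png');s,w=save('wrist','w13.png')
cv2.imwrite('pics/z13.png',np.hstack([cv2.resize(a[175:255,185:265,::-1],(400,400),interpolation=cv2.INTER_CUBIC),cv2.resize(b[120:200,205:285,::-1],(400,400),interpolation=cv2.INTER_CUBIC)]))
E
```

```text
t: 14.0
eef_pos: [0.5029, 0.2411, 0.1308]
orientation: [[0.977, 0.211, -0.006], [0.211, -0.977, -0.003], [-0.006, 0.002, -1.0]]
ft_force: [0.1, 0.4, -1.2]
opening: 0.109
[0.50292305 0.24107424 0.13079844] [[ 0.97738908  0.21137201 -0.00569789]
 [ 0.21135847 -0.97740434 -0.00288847]
 [-0.00617968  0.00161886 -0.9999796 ]] [ 0.12508348  0.44227988 -1.15282401]
```

View pics/z13.png

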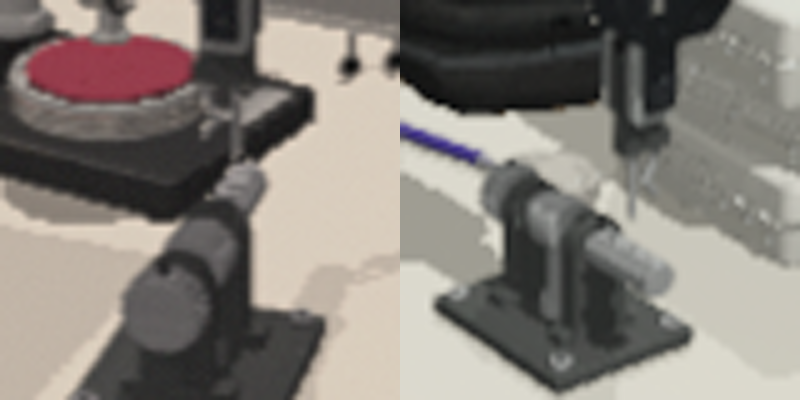

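View pics/w13.png

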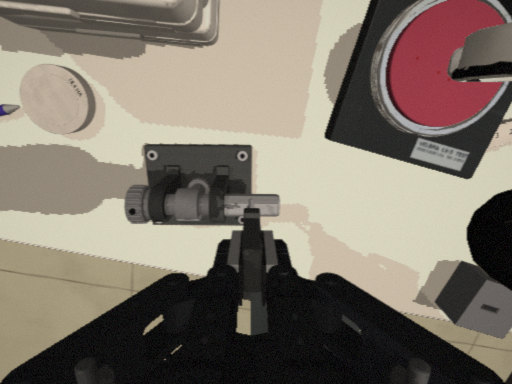

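```bash
python3 - <<'E'
from h import *
import json
s=json.load(open('s13.json'));R=np.array(s['orientation']); p=np.array(s['eef_pos'])
A=cam('scene');B=cam('side')
t1=(251.4,163.3);t2=(232.4,207.8)
print(tri(A,t1,B,t2).round(4)); tz=p+R@[-.0027,.0002,.0518]; print('expected tip',tz.round(4),proj(A,tz),proj(B,tz))
print(onz(A,t1,tz[2]).round(4),onz(B,t2,tz[2]).round(4))
print('end sc',onz(A,(205+(656-400)/5,120+277/5),.058).round(4))
h=np.array([.5012,.2412,.066]);print('hole proj',proj(A,h),proj(B,h))
b=cv2.imread('pics/sc13.png');a=cv2.imread('pics/sd13.png');w=cv2.imread('pics/w13.png')
cv2.imwrite('pics/z13b.png',np.hstack([cv2.resize(a[195:235,210:250],(400,400),interpolation=cv2.INTER_CUBIC),cv2.resize(b[145:185,235:275],(400,400),interpolation=cv2.INTER_CUBIC)]))
E
```

```text
[0.5007 0.242  0.0768]
expected tip [0.5    0.2402 0.079 ] [251.22393044 163.15997668] [232.64986426 206.07364837]
[0.5001 0.2393 0.079 ] [0.4965 0.2479 0.079 ]
end sc [0.5015 0.2174 0.058 ]
hole proj [251.40657671 167.95970332] [231.93401224 211.71518806]
```

View pics/z13b.png

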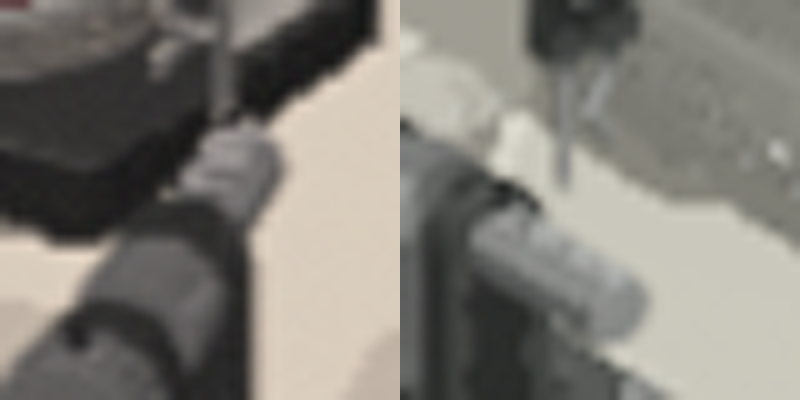

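```bash
python3 -m pendant '{"travel":[[0.0013,-0.0007,0],[0,0,0.004],[0,0,0.004],[0,0,0]],"angular":[[0,0.005,0],[0,0,0],[0,0,0],[0,0,0]],"claw":[0,0,0,0]}'; python3 -m pendant '{"travel":[[0,0,0.002],[0,0,0.0]],"angular":[[0,0,0],[0,0,0]],"claw":[0,0]}'
```

```text
t: 14.65
eef_pos: [0.5057, 0.243, 0.125]
orientation: [[0.978, 0.209, 0.004], [0.209, -0.978, 0.001], [0.004, 0.0, -1.0]]
ft_force: [-0.2, -0.1, -0.2]
opening: 0.108
t: 14.9
eef_pos: [0.506, 0.2431, 0.1231]
orientation: [[0.978, 0.209, 0.005], [0.209, -0.978, 0.001], [0.005, 0.0, -1.0]]
ft_force: [-0.0, -0.7, -0.7]
opening: 0.106
```

```bash
python3 -m pendant '{"travel":[[-0.0022,0.0005,0.001],[0,0,0.0],[0,0,0]],"angular":[[0,-0.004,0],[0,0,0],[0,0,0]],"claw":[0,0,0]}'; python3 - <<'E'
from h import *
for i in range(1):
    s=read_state();R=np.array(s['orientation']); p=np.array(s['eef_pos']); print(p.round(4),(p+R@[-.0027,.0002,.0518]).round(4),s['ft_force'])
E
```

```text
t: 15.28
eef_pos: [0.504, 0.2422, 0.1223]
orientation: [[0.978, 0.209, 0.001], [0.209, -0.978, 0.0], [0.001, -0.0, -1.0]]
ft_force: [-0.6, -0.1, -0.5]
opening: 0.103
[0.504  0.2422 0.1223] [0.5015 0.2414 0.0705] [-0.58833733 -0.07649531 -0.52936318]
```

```bash
python3 -m pendant '{"travel":[[0,0,0.002],[0,0,0.001]],"angular":[[0,0,0],[0,0,0]],"claw":[0,0]}';python3 -m pendant '{"travel":[[0,0,0.001],[0,0,0.001]],"angular":[[0,0,0],[0,0,0]],"claw":[0,0]}'; python3 -m pendant '{"travel":[[0,0,0.001],[0,0,0]],"angular":[[0,0,0],[0,0,0]],"claw":[0,0]}'
```

```text
t: 15.52
eef_pos: [0.504, 0.2422, 0.1192]
orientation: [[0.978, 0.209, 0.001], [0.209, -0.978, 0.0], [0.001, 0.0, -1.0]]
ft_force: [0.3, -0.2, -0.4]
opening: 0.103
t: 15.78
eef_pos: [0.504, 0.2422, 0.1172]
orientation: [[0.978, 0.209, 0.001], [0.209, -0.978, 0.0], [0.001, 0.0, -1.0]]
ft_force: [-0.3, 0.1, 0.1]
opening: 0.103
t: 16.02
eef_pos: [0.5037, 0.2422, 0.1161]
orientation: [[0.978, 0.209, 0.0], [0.209, -0.978, 0.0], [0.0, -0.0, -1.0]]
ft_force: [-1.0, 0.1, -0.8]
opening: 0.106
```

```bash
python3 -m pendant '{"travel":[[0,0,0.001],[0,0,0]],"angular":[[0,0,0],[0,0,0]],"claw":[0,0]}';python3 -m pendant '{"travel":[[0,0,0.001],[0,0,0]],"angular":[[0,0,0],[0,0,0]],"claw":[0,0]}'; python3 -m pendant '{"travel":[[0,0,0.001],[0,0,0]],"angular":[[0,0,0],[0,0,0]],"claw":[0,0]}'
```

```text
t: 16.27
eef_pos: [0.5036, 0.2423, 0.1151]
orientation: [[0.978, 0.209, 0.0], [0.209, -0.978, 0.0], [0.0, -0.0, -1.0]]
ft_force: [-1.0, 0.3, -1.1]
opening: 0.105
t: 16.52
eef_pos: [0.5037, 0.2423, 0.1142]
orientation: [[0.978, 0.209, 0.0], [0.209, -0.978, 0.0], [0.0, -0.0, -1.0]]
ft_force: [-1.7, 0.1, -1.2]
opening: 0.106
t: 16.77
eef_pos: [0.5038, 0.2423, 0.1132]
orientation: [[0.978, 0.209, 0.001], [0.209, -0.978, 0.0], [0.001, -0.0, -1.0]]
ft_force: [-1.9, 0.7, 0.6]
opening: 0.107
```

```bash
python3 - <<'E'
from h import *
s,a=save('side','sd14.png');s,b=save('scene','sc14.png')
cv2.imwrite('pics/z14.png',np.hstack([cv2.resize(a[185:235,205:255,::-1],(400,400),interpolation=cv2.INTER_CUBIC),cv2.resize(b[140:190,230:280,::-1],(400,400),interpolation=cv2.INTER_CUBIC)]))
E
```

```text
(no output)
```

View pics/z14.png

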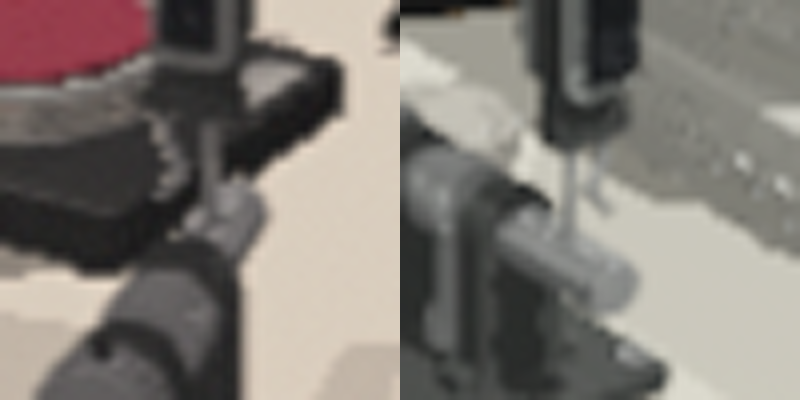

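```bash
python3 -m pendant '{"travel":[[-0.0003,0,0.002],[0,0,0.002]],"angular":[[0,0,0],[0,0,0]],"claw":[0,0]}';python3 -m pendant '{"travel":[[0,0,0.002],[0,0,0.002]],"angular":[[0,0,0],[0,0,0]],"claw":[0,0]}'; python3 -m pendant '{"travel":[[0,0,0.002],[0,0,0]],"angular":[[0,0,0],[0,0,0]],"claw":[0,0]}'
```

```text
t: 17.12
eef_pos: [0.5037, 0.2423, 0.1092]
orientation: [[0.978, 0.209, 0.001], [0.209, -0.978, 0.0], [0.001, -0.0, -1.0]]
ft_force: [-1.7, 0.3, 0.4]
opening: 0.106
t: 17.38
eef_pos: [0.5037, 0.2423, 0.1051]
orientation: [[0.978, 0.209, 0.001], [0.209, -0.978, 0.0], [0.001, -0.0, -1.0]]
ft_force: [-2.6, 0.6, 0.7]
opening: 0.103
t: 17.62
eef_pos: [0.5036, 0.2423, 0.103]
orientation: [[0.978, 0.209, 0.001], [0.209, -0.978, 0.0], [0.001, -0.0, -1.0]]
ft_force: [-2.3, 2.2, -0.1]
opening: 0.104
```

```bash
python3 -m pendant '{"travel":[[0,0,0.001],[0,0,0.001]],"angular":[[0,0,0],[0,0,0]],"claw":[0,0]}';python3 -m pendant '{"travel":[[0,0,0.001],[0,0,0.001]],"angular":[[0,0,0],[0,0,0]],"claw":[0,0]}'; python3 -m pendant '{"travel":[[0,0,0.001],[0,0,0.001]],"angular":[[0,0,0],[0,0,0]],"claw":[0,0]}'
```

```text
t: 17.88
eef_pos: [0.5036, 0.2423, 0.1013]
orientation: [[0.978, 0.209, 0.001], [0.209, -0.978, 0.0], [0.001, -0.0, -1.0]]
ft_force: [-2.9, 1.7, 1.6]
opening: 0.109
t: 18.12
eef_pos: [0.5037, 0.2424, 0.0994]
orientation: [[0.978, 0.209, 0.001], [0.209, -0.978, 0.0], [0.001, -0.0, -1.0]]
ft_force: [-3.5, 1.1, 4.6]
opening: 0.104
t: 18.38
eef_pos: [0.504, 0.2425, 0.0981]
orientation: [[0.978, 0.209, 0.001], [0.209, -0.978, 0.001], [0.002, -0.0, -1.0]]
ft_force: [-3.8, 1.6, 9.6]
opening: 0.105
```

```bash
python3 -m pendant '{"travel":[[0,0,0.001],[0,0,0.001]],"angular":[[0,0,0],[0,0,0]],"claw":[0,0]}';python3 -m pendant '{"travel":[[0,0,0.001],[0,0,0.001]],"angular":[[0,0,0],[0,0,0]],"claw":[0,0]}'; python3 -m pendant '{"travel":[[0,0,0.001],[0,0,0.0]],"angular":[[0,0,0],[0,0,0]],"claw":[0,0]}'
```

```text
t: 18.62
eef_pos: [0.5041, 0.2427, 0.0967]
orientation: [[0.978, 0.209, 0.002], [0.209, -0.978, 0.001], [0.002, -0.0, -1.0]]
ft_force: [-5.2, 1.0, 15.0]
opening: 0.108
t: 18.88
eef_pos: [0.5041, 0.2429, 0.0951]
orientation: [[0.978, 0.21, 0.002], [0.21, -0.978, 0.001], [0.002, -0.0, -1.0]]
ft_force: [-3.8, 1.6, 2.0]
opening: 0.103
t: 19.12
eef_pos: [0.5039, 0.2426, 0.0925]
orientation: [[0.978, 0.21, 0.001], [0.21, -0.978, 0.001], [0.001, -0.0, -1.0]]
ft_force: [-3.4, 2.8, 3.8]
opening: 0.108
```

```bash
python3 -m pendant '{"travel":[[0,0,0.001],[0,0,0.001],[0,0,0.001]],"angular":[[0,0,0],[0,0,0],[0,0,0]],"claw":[0,0,0]}';python3 -m pendant '{"travel":[[0,0,0.001],[0,0,0.001]],"angular":[[0,0,0],[0,0,0]],"claw":[0,0]}'; python3 -m pendant '{"travel":[[0,0,0.001],[0,0,0.001]],"angular":[[0,0,0],[0,0,0]],"claw":[0,0]}'
```

```text
t: 19.5
eef_pos: [0.5039, 0.2426, 0.0896]
orientation: [[0.978, 0.21, 0.001], [0.21, -0.978, 0.001], [0.001, -0.0, -1.0]]
ft_force: [-3.7, 2.5, 8.6]
opening: 0.108
t: 19.75
eef_pos: [0.5037, 0.2425, 0.0872]
orientation: [[0.978, 0.21, 0.001], [0.21, -0.978, 0.001], [0.001, -0.0, -1.0]]
ft_force: [-4.0, 2.9, 3.6]
opening: 0.111
t: 20.0
eef_pos: [0.5037, 0.2424, 0.0851]
orientation: [[0.978, 0.21, 0.001], [0.21, -0.978, 0.0], [0.001, -0.0, -1.0]]
ft_force: [-3.7, 2.7, 3.2]
opening: 0.103
```

```bash
python3 -m pendant '{"travel":[[0,0,0.0005],[0,0,0.0005]],"angular":[[0,0,0],[0,0,0]],"claw":[0,0]}';python3 -m pendant '{"travel":[[0,0,0.0005],[0,0,0.0]],"angular":[[0,0,0],[0,0,0]],"claw":[0,0]}'; python3 -m pendant '{"travel":[[0,0,0.0005],[0,0,0.0]],"angular":[[0,0,0],[0,0,0]],"claw":[0,0]}'
```

```text
t: 20.25
eef_pos: [0.5036, 0.2423, 0.0841]
orientation: [[0.978, 0.209, 0.001], [0.209, -0.978, 0.0], [0.001, -0.0, -1.0]]
ft_force: [-3.9, 2.7, 2.8]
opening: 0.103
t: 20.5
eef_pos: [0.5036, 0.2423, 0.0837]
orientation: [[0.978, 0.209, 0.001], [0.209, -0.978, 0.0], [0.001, -0.0, -1.0]]
ft_force: [-2.8, 3.1, 1.7]
opening: 0.104
t: 20.75
eef_pos: [0.5036, 0.2423, 0.0834]
orientation: [[0.978, 0.209, 0.001], [0.209, -0.978, 0.0], [0.001, -0.0, -1.0]]
ft_force: [-4.4, 3.8, 4.5]
opening: 0.108
```

```bash
python3 -m pendant '{"travel":[[0,0,0.0005],[0,0,0.0]],"angular":[[0,0,0],[0,0,0]],"claw":[0,0]}';python3 -m pendant '{"travel":[[0,0,0.0005],[0,0,0.0]],"angular":[[0,0,0],[0,0,0]],"claw":[0,0]}'; python3 -m pendant '{"travel":[[0,0,0.0005],[0,0,0.0]],"angular":[[0,0,0],[0,0,0]],"claw":[0,0]}'
```

```text
t: 21.0
eef_pos: [0.5037, 0.2423, 0.0832]
orientation: [[0.978, 0.209, 0.001], [0.209, -0.978, 0.0], [0.001, -0.0, -1.0]]
ft_force: [-4.5, 2.2, 6.2]
opening: 0.107
t: 21.25
eef_pos: [0.5037, 0.2423, 0.083]
orientation: [[0.978, 0.209, 0.001], [0.209, -0.978, 0.0], [0.001, 0.0, -1.0]]
ft_force: [-5.3, 2.7, 9.0]
opening: 0.103
t: 21.5
eef_pos: [0.5038, 0.2423, 0.0828]
orientation: [[0.978, 0.209, 0.001], [0.209, -0.978, 0.0], [0.001, 0.0, -1.0]]
ft_force: [-5.5, 2.6, 11.5]
opening: 0.108
```

```bash
python3 -m pendant '{"travel":[[0,0,-0.001],[0,0,0],[0,0,0],[0,0,0],[0,0,0]],"angular":[[0,0,0],[0,0,0],[0,0,0],[0,0,0],[0,0,0]],"claw":[0,0.014,0.02,0.03,0.03]}' 20; python3 -m pendant '{"travel":[[0,0,-0.02],[0,0,-0.04],[0,0,-0.05],[0,0,-0.04],[-0.04,0,0],[-0.02,0,0]],"angular":[[0,0,0],[0,0,0],[0,0,0],[0,0,0],[0,0,0],[0,0,0]],"claw":[0.03,0.03,0.03,0.03,0.03,0.03]}'; python3 - <<'E'
from h import *
import json
s,w=save('wrist','w15.png');print(s['eef_pos'],s['ft_force'])
json.dump({k:np.array(v).tolist() for k,v in s.items()},open('s15.json','w'))
s,a=save('side','sd15.png');s,b=save('scene','sc15.png')
cv2.imwrite('pics/z15.png',np.hstack([cv2.resize(a[185:235,205:255,::-1],(400,400),interpolation=cv2.INTER_CUBIC),cv2.resize(b[140:190,230:280,::-1],(400,400),interpolation=cv2.INTER_CUBIC)]))
E
```

```text
t: 22.12
eef_pos: [0.5041, 0.2417, 0.0826]
orientation: [[0.978, 0.209, 0.001], [0.209, -0.978, -0.0], [0.001, 0.0, -1.0]]
ft_force: [0.2, -0.7, 0.2]
opening: 0.354
t: 22.88
eef_pos: [0.4433, 0.2289, 0.2332]
orientation: [[0.978, 0.21, 0.001], [0.21, -0.978, -0.0], [0.001, 0.0, -1.0]]
ft_force: [0.4, -0.1, -0.1]
opening: 0.346
[0.44333909 0.22890531 0.23319992] [ 0.43729584 -0.05196912 -0.09417742]
```

View pics/z15.png

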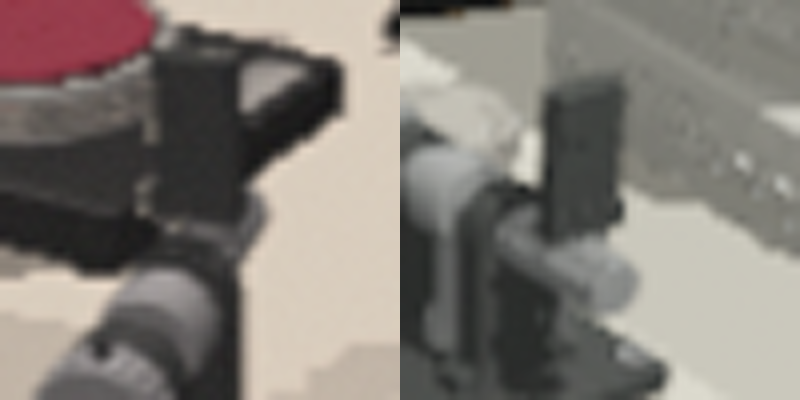

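View pics/w15.png

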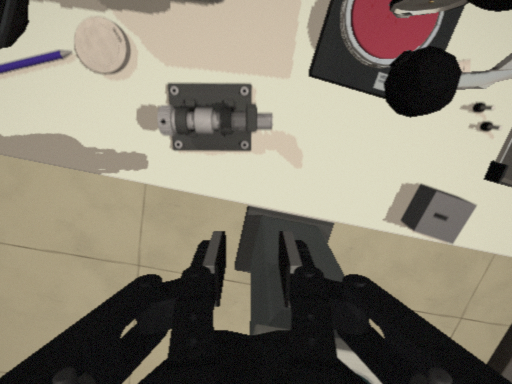

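```bash
python3 - <<'E'
from h import *
A=cam('scene');B=cam('side')
h=np.array([.5012,.2412]);a=np.radians(12.2);cy=np.array([np.cos(a),np.sin(a)]);cx=np.array([cy[1],-cy[0]])
for z in (.066,.113):
  for yy in(-.009,.015):
    for xx in(-.005,.005):
      P=np.r_[h+cy*yy+cx*xx,z]; u=proj(B,P);v=proj(A,P)
      print(z,yy,xx,'side zoom',((u-[205,185])*8).round(0),'scene zoom',((v-[230,140])*8+[400,0]).round(0))
E
```

```text
0.066 -0.009 -0.005 side zoom [243. 226.] scene zoom [536. 226.]
0.066 -0.009 0.005 side zoom [253. 210.] scene zoom [558. 239.]
0.066 0.015 -0.005 side zoom [156. 215.] scene zoom [601. 203.]
0.066 0.015 0.005 side zoom [167. 199.] scene zoom [623. 216.]
0.113 -0.009 -0.005 side zoom [244.  61.] scene zoom [537.  76.]
0.113 -0.009 0.005 side zoom [254.  47.] scene zoom [559.  88.]
0.113 0.015 -0.005 side zoom [154.  51.] scene zoom [603.  55.]
0.113 0.015 0.005 side zoom [165.  37.] scene zoom [626.  67.]
```

```bash
python3 -c "
from plant import job
print(job.finish_job())"
```

```text
the job is handed in; nothing more can be done
None
```

I pushed the pin home and locked it with the R-clip, then handed the job in at about 23 s. The clip is left in place, and the robot is clear of everything.

- **Pin:** I pushed the knob with closed fingers. It slid at about 10–11 N and then stopped dead while the push rose to about 24 N, so it is against the lug. The stop point was about 2 mm from where my clevis estimate put it. That is within camera error.
- **Clip insertion:** I found the cross-hole in the wrist view. The leg went in without touching solid metal. The bent leg's resistance peaked at 15 N, slightly over the stated 6–14 N, and dropped about 11 mm before seating. The head then came up against the flat at the expected height, and I pressed to at most about 11.5 N.
- **Last checks:** The scene and side views show the clip upright on the rod. The top of its tab is about 1 pixel lower than my prediction, in the seated direction. The bent leg is hidden behind the rod in these views, so I judge that it snapped round from the force drop, not by sight.
- **Camera disagreements:** Separate views differed by about 2° on the clevis angle and about 4 mm on the parking block's position. I dealt with this by using the closest views and by viewing the hole at the insertion angle.

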